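# Slide the cover off the marking jig and close the junction box

## Task

The junction box's white cover lies between the battens of the wooden marking jig, where its sides cannot be gripped: slide it lengthwise along the jig until one end sticks out well past the edge while it still lies flat, then pinch that end, lift the cover off and lay it flat on the open junction box, centred and square, so that the whole opening is covered, and let go. Do not drop the cover on the bench, and leave the other things on the bench where they are.

Things in the scene. Friction and masses are not known exactly. Their poses are not given: they have to be found in the camera images.
- cover_mid (a point): Centre (half-way up) of the loose cover: a flat white plastic plate with a grey panel, 64 mm wide (its own x), 160 mm long (its own y), 5 mm thick (z), 60 to 130 g. At the start it lies flat in the jig's channel, near the middle, with about 5 mm free on each side; either way up or round it is the same.
- jig: Fixed plywood marking jig; origin at the centre of its underside on the bench, z up. A solid block 104 mm wide (its x), 200 mm long (its y); a channel along its y, open at both ends, is formed by a flat floor 60 mm above the bench and two battens: the channel is 74 mm wide, the battens are 15 mm thick and reach 72 mm above the bench. The cover slides on the floor out of either end (the ends are at y = +100 and -100 mm) and would tip over the end once its centre has passed it.
- jbox_rim (a point): Centre of the open top of the fixed light-grey junction box, at rim height (60 mm above the bench), axes as the box: outside 50 mm wide (x) and 140 mm long (y), walls 6 mm thick, so the opening is 38 x 128 mm. The cover rests on the rim, its length along the box's length (either way round), its edges overhanging the walls by 7 mm at the sides and 10 mm at the ends when centred.
- lamp_red: Loose bystander, to be left alone: white round lamp holder 72 mm across with a red bulb, 94 mm high; origin at the centre of its underside
- lamp_blue: Loose bystander, to be left alone: the same with a blue bulb, 94 mm high; origin at the centre of its underside
- pliers: Loose bystander, to be left alone: orange-handled pliers lying flat, 160 x 70 mm, 18 mm high, long along their own y; origin at the centre of its underside
- meter: Loose bystander, to be left alone: yellow and black multimeter lying flat, 160 x 80 mm, 42 mm high, long along its own x; origin at the centre of its underside
- switchbox: Loose bystander, to be left alone: white square light-switch box, 90 x 90 mm, 49 mm high; origin at the centre of its underside
- tray: Loose bystander, to be left alone: open wooden tray of small parts, 170 x 240 mm, 45 mm high; origin at the centre of its underside
Mind the look-alikes: they are no part of the job. Of the things shaped like the part that bears cover_mid, the white one is meant.

How it is judged (in metres and radians):
On the way:
1. the cover lies flat on the jig with one end at least 25 mm past the jig's end ((y of cover_mid in the frame of jig above 0.045 m or y of cover_mid in the frame of jig below -0.045 m) and x of cover_mid in the frame of jig between -0.02 and 0.02 m and height (world z) of cover_mid between 0.059 and 0.066 m and angle between cover_mid's own z axis and vertical below 0.04 rad), for 0.2 s.
At the end, for the whole second after the job is handed in: The cover rests flat and still on the junction box's rim, centred within 8 mm across and 12 mm along the box and square within 0.075 rad (4 degrees), so that the opening is wholly covered (x of cover_mid in the frame of jbox_rim between -0.008 and 0.008 m and y of cover_mid in the frame of jbox_rim between -0.012 and 0.012 m and z of cover_mid in the frame of jbox_rim between 0 and 0.005 m and angle between the y axis of cover_mid and the y axis of jbox_rim, either way round below 0.075 rad and angle between cover_mid's own z axis and vertical below 0.04 rad and linear speed of cover below 0.01 m/s); the robot touches nothing.
It fails at once if the cover drops off the jig or the box towards the bench (centre below 45 mm) (height (world z) of cover_mid below 0.045 m).
It fails at once if one of the other things on the bench (lamp holder with the red bulb, lamp holder with the blue bulb, orange pliers, yellow multimeter, switch box, wooden parts tray) is moved by more than 20 mm (distance of any of lamp_red, lamp_blue, pliers, meter, switchbox, tray from where it was at the start of the episode above 0.02 m).
It also fails if it takes over 56 s, if anything falls off the work surface, if the arm or the gripper's body presses on something with over 40 N, if the wrist force passes 120 N, or if a joint passes its speed limit or range.

## Robot

A 7-joint arm with a two-finger parallel gripper is mounted at the origin on the work surface. World frame = base frame: x ahead of the robot, y to its left, z up, the work surface at z = 0. Lengths are in m, angles in degrees, forces in N, time in s.
With the tool pointing down it reaches from about 0.425 to 0.95 m from the base axis. Payload 4.7 kg.
Tool frame: the origin (TCP) lies at the very end of the fingers, on their centre line; the grasp point (between the pads) lies 19 mm behind it; z points along the fingers, y is the line along which they close (so a half turn about z gives the same grasp; the last joint's range is limited). The gripper opens to 87 mm and grips with 3 to 60 N. Pads are 19 mm wide; open, the fingers measure 117 mm over their backs; the gripper's body (75 mm by 190 mm) begins 51 mm behind the grasp point.
Start: joints at [70.537, 26.849, -2.785, 87.806, 1.381, 65.374, -4.715], TCP at [0.206, -0.643, 0.223] pointing down, gripper open.
Joint ranges: [-148.3, 148.3], [-19.14, 114.17], [-79.39, 73.82], [5.75, 140.21], [-59.74, 239.74], [12.07, 113.84], [-152.46, 152.46]. Speed limits (degrees/s): [147.25, 147.25, 180, 180, 180, 180, 180].

## Interface

Orientations are given as [roll, pitch, yaw] about the fixed x, y, z axes, in that order (R = Rz(yaw) Ry(pitch) Rx(roll)).
In Python, from cell import get_obs, imaging, job gives the robot as it stands.
- The arm moves only by the tool step_arm, never from a script. Its argument "commands" is a list of rows, each an object with "xyz": the shift along the tool's x, y, z in mm, a list of three; "yaw": the turn about the tool's z in rad. A call has 1 to 12 rows; each row is the pose to reach, as a shift and turn from the pose commanded when the call began, along the tool's axes at that moment; what a row does not reach only later rows make up. A row lasts 1/8 s, in which the tool goes at most 62.5 mm and 10.7 degrees, less where a joint would pass 70% of its speed; a pose out of reach is approached as far as the arm can. A call with a gripper value outside its range is refused whole. "gripper" is the closure, from -1 (fully open) to 1 (shut), set as the call begins (left out, the last holds). The fingers move at their own pace and stop on an object; "grip_force" is the grip in N (left out, the last holds). Time passes only in rows, so rows that repeat a pose let the fingers close. It gives the time, the measured TCP pose, the force, the opening and the grip force at its end, in the units of the state.
- get_obs(): the state, without advancing time (a new reading comes with each control period).
- imaging.read_camera(name): name is "scene" or "top" or "wrist"; returns (picture, depth): 400x640x3 uint8, blue, green, red; 400x640 float32, m along the optical axis (not along the pixel's ray), 0 where there is no reading.
- imaging.calibration(name): a dict with "mtx" (3x3 intrinsics, pixels), "k1" (the pictures are not rectified: a ray, as slopes to the right and down, at radius r is drawn at 1 + k1 r^2 times it, then the intrinsics apply), "R" (3x3) and "t" (3): a world point X has camera coordinates R X + t. Camera axes: x right, y down, z forward; pixel columns grow to the right and rows downward; lengths in m; the calibration is good to about 2 mm. A picture is of the moment at which its call begins: read the wrist's pose just before it. calibration takes no time and is no camera call; for the wrist camera it gives the pose at the moment of the call.
- job.sign_off(): hands the job in; it is judged then, once.
The state is a dict: "time": time; "joints": joint angles; "joint_velocities": joint speeds; "tau": joint torques, N m; "ee_pos": TCP position; "orientation": TCP orientation; "wrist_force": force on the tool from outside, world axes, zero at the start; "ft_torque": the same for the moment, N m; "width": opening from 0.0 (shut) to 1.0 (fully open); "grip_force": force on a finger pad.
Only numpy, scipy, OpenCV 4.12 (cv2) and the standard library are available. Lean on these libraries where they do the work, as an engineer would, in place of code of your own. Each camera call takes 0.05 s, during which the arm holds its last target. There are 200 camera calls.

## Working session

There is one attempt and no reset: what is moved stays moved. The work goes in short steps, Python scripts to look and compute and a tool call to move; the robot and the scene stay as the last step left them, time stands still between calls to the robot, and variables do not carry over. Pictures are saved under pics/ and viewed, at most 10 in all, crops included, and the job is handed in when it is done.

Besides the shell and the picture viewer there is one more tool, called after "Emit:" in YAML: its name, and indented under it one key for each argument. step_arm: Moves the arm, as the interface text tells. Its arguments: {"type":"object","properties":{"commands":{"type":"array"},"gripper":{"type":"number"},"grip_force":{"type":"number"}},"required":["commands"]}

```bash
mkdir -p pics; cat > h.py <<'E'
import numpy as np, cv2
from cell import get_obs, imaging, job
def grab(n,save=None):
    c=imaging.calibration(n); p,d=imaging.read_camera(n)
    if save: cv2.imwrite('pics/'+save,p)
    return p,d,c
def cloud(d,c):
    h,w=d.shape; v,u=np.mgrid[:h,:w]; K=np.array(c['mtx'])
    q=cv2.undistortPoints(np.stack([u,v],-1).reshape(-1,1,2).astype(np.float64),K,np.array([c['k1'],0,0,0.])).reshape(h,w,2)
    X=np.dstack([q*d[...,None],d])
    return (X-np.array(c['t']))@np.array(c['R'])
E
python3 - <<'E'
from h import *
o=get_obs();print(o)
for n in('top','scene'):
    p,d,c=grab(n,n+'0.png');np.savez(n+'0.npz',p=p,P=cloud(d,c),d=d)
E
```

```text
{'time': 0.0, 'joints': array([70.53707462, 26.89658939, -2.78384533, 87.87532517,  1.38183498,
       65.37277323, -4.71680579]), 'joint_velocities': array([-0.0613279 , -0.03753582, -0.03201476,  0.03276013, -0.0247164 ,
       -0.02555773,  0.12092516]), 'tau': array([-5.23445726e-05, -5.07975519e+01, -8.09147162e-02, -2.36156899e+01,
       -6.14773482e-02,  3.80134222e-02,  1.69610798e-04]), 'ee_pos': array([ 0.20623985, -0.64208783,  0.221496  ]), 'orientation': array([-1.79889023e+02,  5.17802007e-03,  1.78075843e+01]), 'wrist_force': array([ 0.16737614, -0.34541991, -0.04594668]), 'ft_torque': array([-0.01920214, -0.00750243,  0.02309419]), 'grip_force': 0.0, 'width': 1.0011361868886282}
```

View pics/top0.png

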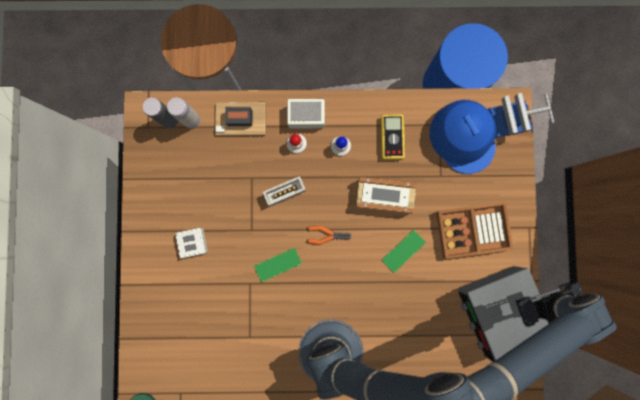

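View pics/scene0.png

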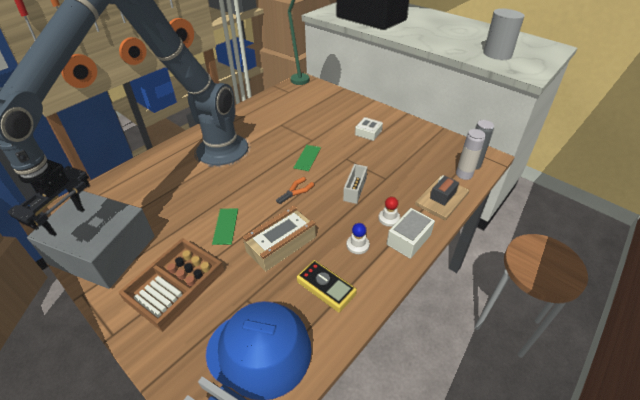

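The top view shows:
- **Cover in jig:** white plate with a grey panel at (386,195). This is the one I want.
- **Look-alikes:** green plates at (278,265) and (403,251), and a light-grey lidded box at (306,113). None of these fits the description.
- **Open junction box:** (284,191).

Next I'll measure the jig, cover and box, with one close crop to check the choice.

```bash
python3 - <<'E'
from h import *
z=np.load('top0.npz');P,p=z['P'],z['p']
def rect(m,name):
    X=P[m]; r=cv2.minAreaRect((X[:,:2]*1000).astype(np.float32)); print(name,m.sum(),np.round(r[0],1),np.round(r[1],1),round(r[2],2),'z',np.round(np.percentile(X[:,2],[5,50,95])*1000,1))
    b=cv2.boxPoints(r);print(np.round(b).tolist())
v,u=np.mgrid[:400,:640]
def win(u0,u1,v0,v1): return (u>u0)&(u<u1)&(v>v0)&(v<v1)
hsv=cv2.cvtColor(p,cv2.COLOR_BGR2HSV)
w=win(345,428,165,228); Z=P[...,2]
rect(w&(Z>.05)&(Z<.09),'jig')
m=w&(Z>.05)&(Z<.09)&(hsv[...,1]<60); rect(m,'cover')
w2=win(255,315,168,215); rect(w2&(Z>.045)&(Z<.09),'box'); 
for n,a in dict(meter=(375,410,108,165),pl=(300,355,222,250),blue=(328,355,130,160),tray=(432,515,200,262)).items(): rect(win(*a)&(Z>.012),n)
s=np.load('scene0.npz')['p'][150:280,180:400]; t=p[150:280,230:450]
cv2.imwrite('pics/crop.png',cv2.resize(np.hstack([t,s]),None,fx=1.8,fy=1.8,interpolation=cv2.INTER_CUBIC))
P2=np.load('scene0.npz')['P'];X=P2[200:270,240:320].reshape(-1,3);X=X[(X[:,2]>.05)&(X[:,2]<.09)]
r=cv2.minAreaRect((X[:,:2]*1000).astype(np.float32));print('scene jig',r,np.percentile(X[:,2],[5,50,95]))
X=P2[160:206,335:375].reshape(-1,3);X=X[(X[:,2]>.05)&(X[:,2]<.09)]
r=cv2.minAreaRect((X[:,:2]*1000).astype(np.float32));print('scene box',r,np.percentile(X[:,2],[5,50,95]))
c=imaging.calibration('top');print(c['R'],c['t'],imaging.calibration('wrist')['R'],imaging.calibration('wrist')['t'])
E
```

```text
jig 1718 [ 552.9 -199.8] [200.6 105.3] 83.17 z [57.5 66.8 77. ]
[[489.0, -293.0], [593.0, -306.0], [617.0, -106.0], [513.0, -94.0]]
cover 884 [ 552. -198.] [168.9  79.2] 87.17 z [58.7 66.  72.8]
[[508.0, -280.0], [587.0, -284.0], [596.0, -116.0], [517.0, -112.0]]
box 218 [572.8 158.5] [ 51.5 139.6] 22.65 z [51.3 59.7 67.8]
[[522.0, 213.0], [576.0, 84.0], [623.0, 104.0], [570.0, 233.0]]
meter 1027 [ 611.8 -168.7] [162.9 521.9] 65.16 z [24.9 36.4 45.5]
[[341.0, -133.0], [814.0, -352.0], [883.0, -204.0], [409.0, 15.0]]
pl 316 [407.5   1.3] [ 88.6 155.7] 2.0 z [12.7 17.8 26.1]
[[360.0, 78.0], [366.0, -78.0], [454.0, -75.0], [449.0, 81.0]]
blue 275 [593.6  -2.8] [ 69.  363.9] 73.79 z [13.1 43.9 96.1]
[[409.0, 15.0], [759.0, -87.0], [778.0, -20.0], [429.0, 81.0]]
tray 2741 [ 428.7 -321.5] [671.4 211.6] 88.42 z [12.9 29.  50.1]
[[314.0, -654.0], [525.0, -660.0], [544.0, 11.0], [332.0, 17.0]]
scene jig ((553.4841918945312, -200.59286499023438), (202.9630584716797, 110.04598999023438), 82.49867248535156) [0.05650775 0.06626326 0.07441855]
scene box ((572.9200439453125, 158.7401580810547), (50.73686981201172, 148.40707397460938), 22.45033073425293) [0.05100046 0.05966822 0.06363135]
[[-0.01067216 -0.99993541  0.00390804]
 [-0.99735955  0.01036374 -0.07187857]
 [ 0.07183343 -0.00466482 -0.99740573]] [0.01232792 0.53534162 1.73733662] [[ 0.30513495 -0.95230838 -0.00118522]
 [-0.91962545 -0.29498562  0.25936945]
 [-0.24734932 -0.07805272 -0.96577745]] [-0.67416032 -0.03127541  0.39052312]
```

View pics/crop.png

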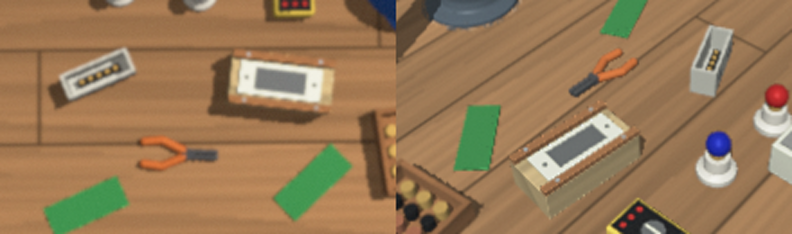

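The crop confirms it: the white plate with a grey panel sits in the jig between the brown battens. The open light-grey box has terminals inside. The measured sizes (jig 201x105 mm, box 51x140 mm) match the given ones.

Next I'll write a helper that turns a world target into a tool shift.

```bash
cat >> h.py <<'E'
from scipy.spatial.transform import Rotation as Ro
def go(x,y,z,psi):
    o=get_obs(); R=Ro.from_euler('xyz',o['orientation'],degrees=True).as_matrix()
    s=R.T@(np.array([x,y,z])*1.0-o['ee_pos']*1000)
    a=(psi-o['orientation'][2]+180)%360-180
    print('shift mm',np.round(s,1),'yaw rad',round(np.radians(-a),4),'t',round(o['time'],2),'pos',np.round(o['ee_pos']*1000,1),np.round(o['orientation'],2))
def jig(x,y,c=(553.2,-200.2),ang=83.0):
    a=np.radians(ang); ey=np.array([np.cos(a),np.sin(a)]); ex=np.array([ey[1],-ey[0]])
    return np.array(c)+x*ex+y*ey
E
python3 - <<'E'
from h import *
q=jig(0,-40);print(q);go(*q,230,83)
E
```

```text
[ 548.32522626 -239.90184607]
shift mm [ 448.7 -278.4   -7.9] yaw rad -1.1378 t 0.1 pos [ 206.3 -642.1  221.6] [-179.9     0.     17.81]
```

Emit:
step_arm:
  commands:
    - {"xyz": [449, -278, -8], "yaw": -1.138}
    - {"xyz": [449, -278, -8], "yaw": -1.138}
    - {"xyz": [449, -278, -8], "yaw": -1.138}
    - {"xyz": [449, -278, -8], "yaw": -1.138}
    - {"xyz": [449, -278, -8], "yaw": -1.138}
    - {"xyz": [449, -278, -8], "yaw": -1.138}
    - {"xyz": [449, -278, -8], "yaw": -1.138}
    - {"xyz": [449, -278, -8], "yaw": -1.138}
    - {"xyz": [449, -278, -8], "yaw": -1.138}
    - {"xyz": [449, -278, -8], "yaw": -1.138}
    - {"xyz": [449, -278, -8], "yaw": -1.138}
    - {"xyz": [449, -278, -8], "yaw": -1.138}
  gripper: -1

```text
time: 1.6
ee_pos: [0.5478, -0.2426, 0.2303]
orientation: [-180.0, 0.0, 82.8]
wrist_force: [-0.6, -0.0, 0.1]
width: 1.002
grip_force: 0.0
```

```bash
python3 - <<'E'
from h import *
go(548,-240,230,83)
p,d,c=grab('wrist','w1.png');np.savez('w1.npz',p=p,P=cloud(d,c))
E
```

```text
shift mm [ 2.6 -0.1  0.3] yaw rad -0.003 t 1.6 pos [ 547.8 -242.6  230.3] [-1.7995e+02  5.0000e-02  8.2830e+01]
```

View pics/w1.png

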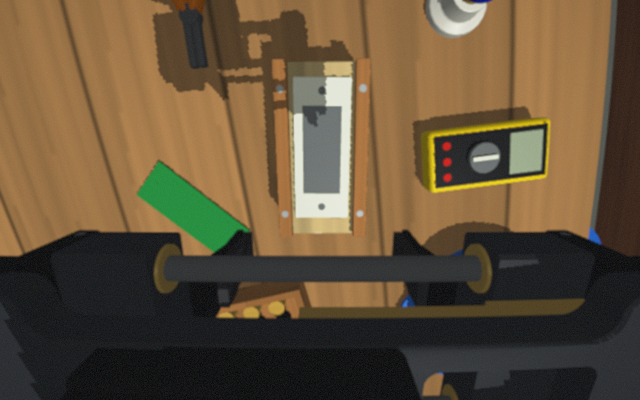

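The wrist view shows the whole jig, with the white cover at about (293,77) to (355,217) and both channel ends visible. I'll refine both poses from this.

```bash
python3 - <<'E'
from h import *
z=np.load('w1.npz');P,p=z['P'],z['p']
v,u=np.mgrid[:400,:640]; Z=P[...,2]
w=(u>255)&(u<390)&(v>50)&(v<242)
hsv=cv2.cvtColor(p,cv2.COLOR_BGR2HSV)
j=w&(Z>.05)&(Z<.085)
m=(j&(hsv[...,1]<60)).astype(np.uint8); m=cv2.morphologyEx(m,cv2.MORPH_CLOSE,np.ones((7,7)));m=cv2.morphologyEx(m,cv2.MORPH_OPEN,np.ones((9,9)))
for n,mm in (('jig',j),('cover',m>0)):
    X=P[mm]; r=cv2.minAreaRect((X[:,:2]*1000).astype(np.float32)); print(n,r,np.percentile(X[:,2],[5,50,95]))
ys,xs=np.nonzero(m);print(xs.min(),xs.max(),ys.min(),ys.max())
go(*jig(0,-115),120,83.1)
E
```

```text
jig ((552.205810546875, -199.60414123535156), (199.35971069335938, 104.90806579589844), 83.5474853515625) [0.06019678 0.06595625 0.07338395]
cover ((552.2611694335938, -197.47390747070312), (163.378173828125, 66.61739349365234), 82.2605209350586) [0.0641861  0.06571748 0.0670347 ]
293 352 76 217
shift mm [-72.4   0.4 110.5] yaw rad -0.0045 t 1.65 pos [ 547.9 -242.4  230.4] [-1.7997e+02  4.0000e-02  8.2840e+01]
```

Emit:
step_arm:
  commands:
    - {"xyz": [-53, 0, 100], "yaw": -0.006}
    - {"xyz": [-53, 0, 138], "yaw": -0.006}
    - {"xyz": [-53, 0, 138], "yaw": -0.006}
    - {"xyz": [-53, 0, 138], "yaw": -0.006}
    - {"xyz": [-53, 0, 138], "yaw": -0.006}
  gripper: 0.35
  grip_force: 20

```text
time: 2.28
ee_pos: [0.5434, -0.2935, 0.094]
orientation: [179.9, 0.0, 83.3]
wrist_force: [-0.0, 0.4, -0.4]
width: 0.513
grip_force: 0.0
```

```bash
python3 - <<'E'
from h import *
go(*jig(0,-95,(552.8,-200),83.2),62.5,83.2);print(get_obs()['width'])
p,d,c=grab('wrist','w2.png')
E
```

```text
shift mm [-1.  -1.8 31.5] yaw rad 0.0024 t 2.27 pos [ 543.4 -293.5   94. ] [1.7986e+02 3.0000e-02 8.3340e+01]
0.51307185587856
```

View pics/w2.png

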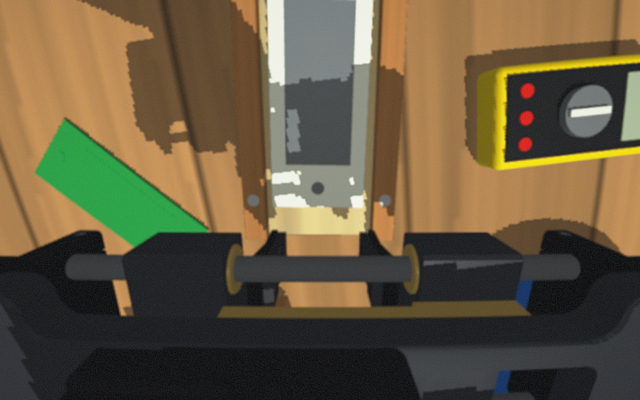

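The fingers are still closing. They line up with the channel, whose near end is at about row 232; the cover's end is at about row 208. I'll wait for them to finish, then descend.

Emit:
step_arm:
  commands:
    - {"xyz": [-1, -1.5, 0], "yaw": 0.002}
    - {"xyz": [-1, -1.5, 0], "yaw": 0.002}
    - {"xyz": [-1, -1.5, 0], "yaw": 0.002}
    - {"xyz": [-1, -1.5, 0], "yaw": 0.002}
    - {"xyz": [-1, -1.5, 20], "yaw": 0.002}
    - {"xyz": [-1, -1.5, 26], "yaw": 0.002}
    - {"xyz": [-1, -1.5, 31], "yaw": 0.002}
    - {"xyz": [-1, -1.5, 31], "yaw": 0.002}
    - {"xyz": [-1, -1.5, 31], "yaw": 0.002}

```text
time: 3.45
ee_pos: [0.5411, -0.2941, 0.0616]
orientation: [180.0, 0.0, 83.2]
wrist_force: [0.0, -0.3, -0.4]
width: 0.329
grip_force: 0.0
```

```bash
python3 - <<'E'
from h import *
go(*jig(0,-8,(552.8,-200),83.2),62.5,83.2);o=get_obs();print(o['width'],o['wrist_force'])
E
```

```text
shift mm [86.8  0.6 -0.9] yaw rad 0.0007 t 3.45 pos [ 541.1 -294.1   61.6] [179.98   0.    83.24]
0.3288249006583316 [ 0.01369495 -0.26439721 -0.44216276]
```

Emit:
step_arm:
  commands:
    - {"xyz": [6, 0, -0.5]}
    - {"xyz": [13, 0, -0.5]}
    - {"xyz": [20, 0, -0.5]}
    - {"xyz": [27, 0, -0.5]}
    - {"xyz": [34, 0, -0.5]}
    - {"xyz": [41, 0, -0.5]}
    - {"xyz": [48, 0, -0.5]}
    - {"xyz": [54, 0, -0.5]}
    - {"xyz": [60, 0, -0.5]}
    - {"xyz": [65, 0, -0.5]}
    - {"xyz": [68, 0, -0.5]}
    - {"xyz": [70, 0, -0.5]}

```text
invalid input at $.commands[0]: expected keys xyz, yaw
```

```bash
cat >> h.py <<'E'
def cover(win,n='top',zr=(.05,.085),k=3):
    p,d,c=grab(n);P=cloud(d,c);v,u=np.mgrid[:400,:640];Z=P[...,2]
    hsv=cv2.cvtColor(p,cv2.COLOR_BGR2HSV)
    m=((u>win[0])&(u<win[1])&(v>win[2])&(v<win[3])&(Z>zr[0])&(Z<zr[1])&(hsv[...,1]<60)).astype(np.uint8)
    m=cv2.morphologyEx(m,cv2.MORPH_CLOSE,np.ones((5,5)));m=cv2.morphologyEx(m,cv2.MORPH_OPEN,np.ones((k,k)))
    X=P[m>0];r=cv2.minAreaRect((X[:,:2]*1000).astype(np.float32));print(n,len(X),np.round(r[0],1),np.round(r[1],1),round(r[2],2),np.percentile(X[:,2],[5,50,95]))
    return p,r
E
python3 - <<'E'
from h import *
go(*jig(0,-8,(552.8,-200),83.2),62.5,83.2);o=get_obs();print(o['width'],o['wrist_force'])
p,r=cover((290,430,165,228));p2,r2=cover((230,330,190,290),'scene')
p3,_,_=grab('wrist')
cv2.imwrite('pics/a1.png',np.hstack([cv2.resize(p2[180:290,200:330],None,fx=3,fy=3),cv2.resize(p3[:330,150:490],(390,330))]))
E
```

```text
shift mm [86.8  0.6 -0.9] yaw rad 0.0007 t 3.45 pos [ 541.1 -294.1   61.6] [179.98   0.    83.24]
0.3288249006583316 [ 0.01369495 -0.26439721 -0.44216276]
top 869 [500.5 -73.8] [390.3 198.9] 84.41 [0.05820762 0.06598187 0.07248284]
scene 487 [ 826.1 -433.4] [105.6 874.5] 45.15 [0.06299444 0.06615779 0.07076006]
```

View pics/a1.png

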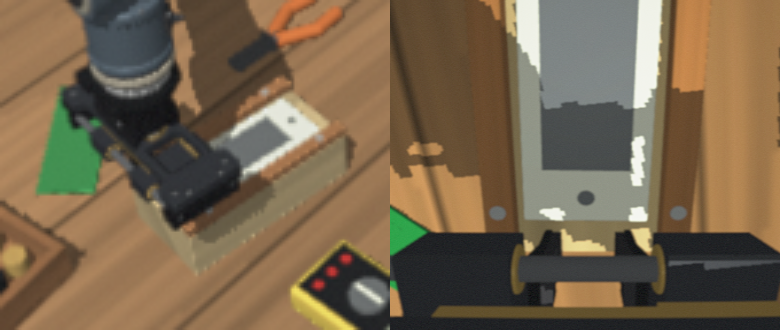

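The call was refused because each row needs a yaw, so nothing moved. The picture shows the fingers standing in the channel behind the cover's end, with the cover still centred. Sending the push again.

Emit:
step_arm:
  commands:
    - {"xyz": [6, 0, -0.5], "yaw": 0}
    - {"xyz": [13, 0, -0.5], "yaw": 0}
    - {"xyz": [20, 0, -0.5], "yaw": 0}
    - {"xyz": [27, 0, -0.5], "yaw": 0}
    - {"xyz": [34, 0, -0.5], "yaw": 0}
    - {"xyz": [41, 0, -0.5], "yaw": 0}
    - {"xyz": [48, 0, -0.5], "yaw": 0}
    - {"xyz": [54, 0, -0.5], "yaw": 0}
    - {"xyz": [60, 0, -0.5], "yaw": 0}
    - {"xyz": [65, 0, -0.5], "yaw": 0}
    - {"xyz": [68, 0, -0.5], "yaw": 0}
    - {"xyz": [70, 0, -0.5], "yaw": 0}

```text
time: 5.1
ee_pos: [0.5492, -0.2245, 0.0621]
orientation: [180.0, 0.0, 83.2]
wrist_force: [0.0, -1.1, 0.2]
width: 0.326
grip_force: 0.5
```

```bash
cat >> h.py <<'E'
def local(n,zr=(.055,.08),box=(-60,60,-90,200),k=3):
    "cover points in jig frame, mm"
    p,d,c=grab(n);P=cloud(d,c)*1000
    a=np.radians(83.2);ey=np.array([np.cos(a),np.sin(a)]);ex=np.array([ey[1],-ey[0]])
    q=P[...,:2]-np.array([552.8,-200]);x=q@ex;y=q@ey;Z=P[...,2]/1000
    hsv=cv2.cvtColor(p,cv2.COLOR_BGR2HSV)
    m=((x>box[0])&(x<box[1])&(y>box[2])&(y<box[3])&(Z>zr[0])&(Z<zr[1])&(hsv[...,1]<60)&(hsv[...,2]>60)).astype(np.uint8)
    m=cv2.morphologyEx(m,cv2.MORPH_OPEN,np.ones((k,k)))>0
    print(n,m.sum(),'x',np.percentile(x[m],[1,99]).round(1),'y',np.percentile(y[m],[1,99]).round(1),'z',np.percentile(Z[m],[5,50,95]).round(4))
    f=m&(y>80)
    if f.sum()>30: print(' y>80: x',np.percentile(x[f],[2,50,98]).round(1),'z',np.percentile(Z[f],[5,50,95]).round(4))
    return p
E
python3 - <<'E'
from h import *
go(*jig(0,-8,(552.8,-200),83.2),62.5,83.2);o=get_obs();print(o['width'],o['wrist_force'])
for n in('wrist','top','scene'): local(n)
E
```

```text
shift mm [16.7  0.7 -0.4] yaw rad 0.0007 t 5.1 pos [ 549.2 -224.5   62.1] [1.7999e+02 1.0000e-02 8.3240e+01]
0.3258912025533368 [ 0.02396109 -1.12163201  0.16821783]
wrist 27432 x [-34.9  30. ] y [-11.9 108.1] z [0.0647 0.0658 0.067 ]
 y>80: x [-32.8  -2.1  28.5] z [0.0646 0.0658 0.067 ]
top 762 x [-33.4  29.9] y [  2.7 145.1] z [0.0594 0.0662 0.073 ]
 y>80: x [-32.4  -1.2  29.4] z [0.0593 0.0658 0.0728]
scene 355 x [-33.9  36.4] y [ 67.  145.5] z [0.0632 0.0662 0.0698]
 y>80: x [-32.1   0.6  30.1] z [0.0632 0.0662 0.0696]
```

The cover's centre is now at about y=+66 in the jig frame, flat and central. I'll push 12 mm more, then back off, rise and move to the protruding end.

Emit:
step_arm:
  commands:
    - {"xyz": [4, 0, -0.5], "yaw": 0}
    - {"xyz": [8, 0, -0.5], "yaw": 0}
    - {"xyz": [11, 0, -0.5], "yaw": 0}
    - {"xyz": [12, 0, -0.5], "yaw": 0}
    - {"xyz": [12, 0, -0.5], "yaw": 0}
    - {"xyz": [4, 0, -0.5], "yaw": 0}
    - {"xyz": [4, 0, -30], "yaw": 0}
    - {"xyz": [4, 0, -80], "yaw": 0}
    - {"xyz": [4, 0, -80], "yaw": 0}
    - {"xyz": [4, 0, -80], "yaw": 0}
  gripper: 0.35

```text
time: 6.5
ee_pos: [0.549, -0.2213, 0.1418]
orientation: [-180.0, 0.0, 83.2]
wrist_force: [-0.7, 0.5, -0.4]
width: 0.324
grip_force: 0.0
```

```bash
python3 - <<'E'
from h import *
for n in('wrist','top','scene'): p=local(n)
go(*jig(-1.5,114,(552.8,-200),83.2),130,83.2)
E
```

```text
wrist 15147 x [-33.8  29.7] y [  0.8 142.6] z [0.0646 0.0658 0.067 ]
 y>80: x [-32.6  -2.3  28.6] z [0.0645 0.0658 0.067 ]
top 837 x [-34.2  29.9] y [ -0.7 156.3] z [0.0591 0.0658 0.0729]
 y>80: x [-32.6  -1.9  28.9] z [0.0589 0.0658 0.0724]
scene 753 x [-32.4  30.8] y [ -1.1 156.4] z [0.0631 0.0664 0.0689]
 y>80: x [-30.1   0.8  30.8] z [0.0631 0.0664 0.0691]
shift mm [135.    0.3  10.8] yaw rad 0.0004 t 6.65 pos [ 548.6 -220.6  140.7] [-1.7985e+02 -3.0000e-02  8.3230e+01]
```

Emit:
step_arm:
  commands:
    - {"xyz": [60, 0, 0], "yaw": 0}
    - {"xyz": [120, 0, 0], "yaw": 0}
    - {"xyz": [137, 0, 0], "yaw": 0}
    - {"xyz": [137, 0, 0], "yaw": 0}
    - {"xyz": [137, 0, 0], "yaw": 0}
    - {"xyz": [137, 0, 0], "yaw": 0}
    - {"xyz": [137, 0, 40], "yaw": 0}
  gripper: -1

```text
time: 7.52
ee_pos: [0.5685, -0.0865, 0.1043]
orientation: [179.6, 0.0, 83.1]
wrist_force: [0.6, -0.8, -0.3]
width: 0.975
grip_force: 0.0
```

```bash
python3 - <<'E'
from h import *
print(get_obs()['width'])
local('wrist');p=local('scene');p3,_,_=grab('wrist')
go(*jig(-1.5,116,(552.8,-200),83.2),43.5,83.2)
cv2.imwrite('pics/a2.png',np.hstack([cv2.resize(p[170:280,220:350],None,fx=3,fy=3),cv2.resize(p3[:330,150:490],(390,330))]))
E
```

```text
0.9752435058382419
wrist 9817 x [-33.8  29.6] y [ 39.  158.5] z [0.0647 0.0658 0.0669]
 y>80: x [-32.6  -2.3  28.5] z [0.0646 0.0657 0.0668]
scene 697 x [-34.3  36.6] y [ -0.8 149.3] z [0.0632 0.0663 0.0691]
 y>80: x [-31.4  -2.7  30.9] z [0.064  0.0665 0.0695]
shift mm [ 1.3  1.2 57. ] yaw rad -0.001 t 7.67 pos [564.  -85.8 100.5] [-1.7974e+02  2.0000e-02  8.3140e+01]
```

View pics/a2.png

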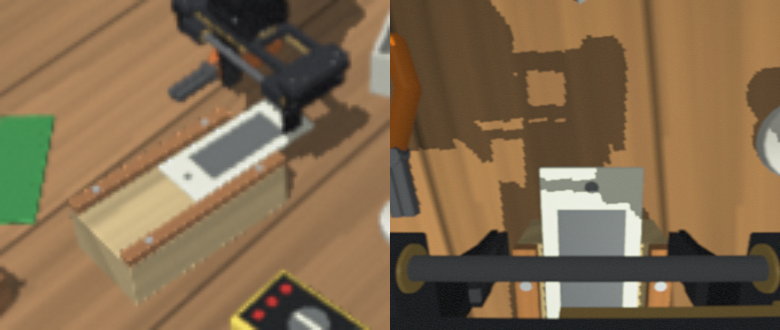

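The picture shows the cover's end protruding and flat, with the open fingers straddling it beyond the jig's end. I'll descend 57 mm, then grip.

Emit:
step_arm:
  commands:
    - {"xyz": [1, 0, 0], "yaw": 0}
    - {"xyz": [1, 0, 15], "yaw": 0}
    - {"xyz": [1, 0, 35], "yaw": 0}
    - {"xyz": [1, 0, 50], "yaw": 0}
    - {"xyz": [1, 0, 57], "yaw": 0}
    - {"xyz": [1, 0, 57], "yaw": 0}
    - {"xyz": [1, 0, 57], "yaw": 0}

```text
time: 8.55
ee_pos: [0.5664, -0.0835, 0.0456]
orientation: [179.9, -0.0, 83.2]
wrist_force: [-0.3, 0.1, 0.3]
width: 1.002
grip_force: 0.0
```

```bash
python3 - <<'E'
from h import *
go(*jig(-1.5,116,(552.8,-200),83.2),43.5,83.2);print(get_obs()['wrist_force'])
E
```

```text
shift mm [-1.3 -1.2  2.1] yaw rad 0.0007 t 8.55 pos [566.4 -83.5  45.6] [179.93  -0.    83.24]
[-0.29393458  0.09518542  0.3464845 ]
```

Emit:
step_arm:
  commands:
    - {"xyz": [-1, -1, 2], "yaw": 0}
    - {"xyz": [-1, -1, 2], "yaw": 0}
    - {"xyz": [-1, -1, 2], "yaw": 0}
    - {"xyz": [-1, -1, 2], "yaw": 0}
    - {"xyz": [-1, -1, 2], "yaw": 0}
    - {"xyz": [-1, -1, 2], "yaw": 0}
    - {"xyz": [-1, -1, 2], "yaw": 0}
    - {"xyz": [-1, -1, 2], "yaw": 0}
  gripper: 1
  grip_force: 55

```text
time: 9.55
ee_pos: [0.5648, -0.0845, 0.0432]
orientation: [180.0, 0.0, 83.2]
wrist_force: [-0.7, -1.1, 2.3]
width: 0.717
grip_force: 57.7
```

```bash
python3 - <<'E'
from h import *
go(566,-85,100,83.2);o=get_obs();print(o['wrist_force'],o['width'],o['grip_force'])
local('scene');local('top')
E
```

```text
shift mm [ -0.4   1.3 -56.8] yaw rad 0.0007 t 9.55 pos [564.8 -84.5  43.2] [1.7999e+02 1.0000e-02 8.3240e+01]
[-0.65005349 -1.08989844  2.25530704] 0.7172970387430798 57.73744259029627
scene 581 x [-37.4  37.3] y [ -1.4 116.3] z [0.0632 0.0664 0.0693]
 y>80: x [-33.7  -5.9  31. ] z [0.0632 0.0662 0.0691]
top 153 x [-33.8  30.5] y [-3.6 34.2] z [0.0588 0.0661 0.0738]
```

Gripped: opening about 63 mm at 58 N. Lifting slowly.

Emit:
step_arm:
  commands:
    - {"xyz": [0, 0, -3], "yaw": 0}
    - {"xyz": [0, 0, -8], "yaw": 0}
    - {"xyz": [0, 0, -16], "yaw": 0}
    - {"xyz": [0, 0, -28], "yaw": 0}
    - {"xyz": [0, 0, -44], "yaw": 0}
    - {"xyz": [0, 0, -60], "yaw": 0}
    - {"xyz": [0, 0, -75], "yaw": 0}
    - {"xyz": [0, 0, -80], "yaw": 0}
    - {"xyz": [0, 0, -80], "yaw": 0}
    - {"xyz": [0, 0, -80], "yaw": 0}

```text
time: 10.9
ee_pos: [0.5642, -0.0845, 0.1225]
orientation: [-179.9, 0.0, 83.2]
wrist_force: [1.3, -0.3, -1.3]
width: 0.721
grip_force: 57.6
```

```bash
cat >> h.py <<'E'
def pose(n,zr,tool_ang=None,xr=(-60,20),half=45):
    "cover points in the tool frame (x tool fwd, y tool y), mm: plane fit + extents"
    o=get_obs();p,d,c=grab(n);P=cloud(d,c)*1000
    a=np.radians(o['orientation'][2]);fx=np.array([np.cos(a),np.sin(a)]);fy=np.array([fx[1],-fx[0]])
    q=P[...,:2]-o['ee_pos'][:2]*1000;x=q@fx;y=q@fy;Z=P[...,2]
    hsv=cv2.cvtColor(p,cv2.COLOR_BGR2HSV)
    m=((x>xr[0])&(x<xr[1])&(abs(y)<half)&(Z>zr[0])&(Z<zr[1])&(hsv[...,1]<60)&(hsv[...,2]>90)).astype(np.uint8)
    m=cv2.morphologyEx(m,cv2.MORPH_OPEN,np.ones((3,3)))>0
    A=np.c_[x[m],y[m],np.ones(m.sum())];s=np.linalg.lstsq(A,Z[m],rcond=None)[0]
    print(n,m.sum(),'x',np.percentile(x[m],[1,99]).round(1),'y',np.percentile(y[m],[1,99]).round(1),'tilt',s[:2].round(4),'z@grasp',s[2].round(1),'rect',cv2.minAreaRect(np.c_[x[m],y[m]].astype(np.float32)))
    return p
E
python3 - <<'E'
from h import *
go(566,-85,123,83.2);o=get_obs();print(o['wrist_force'],o['width'],o['grip_force'])
for n in ('wrist','scene','top'): p=pose(n,(110,180),xr=(-140,60))
E
```

```text
shift mm [-0.3  1.8 -0.5] yaw rad 0.0007 t 10.9 pos [564.2 -84.5 122.5] [-179.93    0.     83.24]
[ 1.29461696 -0.29855664 -1.2679049 ] 0.7206863504196727 57.57419440895319
wrist 10620 x [-27.8  42.5] y [-31.4  30.9] tilt [-0.0006 -0.0024] z@grasp 145.0 rect ((7.035734176635742, -1.040557861328125), (71.85205078125, 65.78633117675781), 0.0825466588139534)
scene 611 x [-116.6   -3.3] y [-31.3  33.4] tilt [ 0.0077 -0.0045] z@grasp 145.4 rect ((-57.13814163208008, -0.5226020812988281), (71.1405258178711, 121.96892547607422), 89.42349243164062)
top 165 x [-117.   -84.2] y [-30.9  31.5] tilt [ 0.1202 -0.0005] z@grasp 157.4 rect ((-102.33210754394531, 0.2556953430175781), (64.3246078491211, 30.62545394897461), 82.09403991699219)
```

The cover is held flat. In the tool frame its centre is about 38 mm behind the TCP and its top is 22.5 mm above it. Now the transfer.

```bash
python3 - <<'E'
from h import *
a=np.radians(112.5);q=np.array([572.9,158.6])+38.3*np.array([np.cos(a),np.sin(a)]);print(q)
go(*q,123,112.5)
E
```

```text
[558.24322454 193.9845861 ]
shift mm [275.7 -38.8  -0.5] yaw rad -0.5106 t 11.05 pos [564.4 -84.4 122.5] [-179.94   -0.     83.25]
```

Emit:
step_arm:
  commands:
    - {"xyz": [12, -2, -1], "yaw": -0.02}
    - {"xyz": [40, -6, -1], "yaw": -0.07}
    - {"xyz": [75, -11, -1], "yaw": -0.14}
    - {"xyz": [110, -16, -1], "yaw": -0.21}
    - {"xyz": [145, -20, -1], "yaw": -0.28}
    - {"xyz": [180, -25, -1], "yaw": -0.34}
    - {"xyz": [210, -30, -1], "yaw": -0.4}
    - {"xyz": [238, -34, -1], "yaw": -0.45}
    - {"xyz": [258, -36, -1], "yaw": -0.48}
    - {"xyz": [270, -38, -1], "yaw": -0.5}
    - {"xyz": [275.5, -39, -1], "yaw": -0.511}
    - {"xyz": [275.5, -39, -1], "yaw": -0.511}

```text
time: 12.55
ee_pos: [0.5585, 0.1933, 0.1239]
orientation: [-180.0, 0.0, 112.5]
wrist_force: [-0.9, 0.1, -0.0]
width: 0.721
grip_force: 57.6
```

Emit:
step_arm:
  commands:
    - {"xyz": [0, 0, 0], "yaw": 0}
    - {"xyz": [0, 0, 15], "yaw": 0}
    - {"xyz": [0, 0, 35], "yaw": 0}
    - {"xyz": [0, 0, 52], "yaw": 0}
    - {"xyz": [0, 0, 60], "yaw": 0}
    - {"xyz": [0, 0, 60], "yaw": 0}
    - {"xyz": [0, 0, 60], "yaw": 0}

```text
time: 13.42
ee_pos: [0.5588, 0.1941, 0.0645]
orientation: [179.9, -0.0, 112.5]
wrist_force: [0.6, 0.3, -0.6]
width: 0.721
grip_force: 57.6
```

```bash
python3 - <<'E'
from h import *
go(558.2,194,42.5,112.5);o=get_obs();print(o['wrist_force'],o['width'],o['grip_force'])
for n in ('wrist','scene','top'): p=pose(n,(72,115),xr=(-140,60)); cv2.imwrite(f'pics/b_{n}.png',p)
s=cv2.imread('pics/b_scene.png');w=cv2.imread('pics/b_wrist.png')
cv2.imwrite('pics/b.png',np.hstack([cv2.resize(s[130:240,300:430],None,fx=3,fy=3),cv2.resize(w[:330,150:490],(390,330))]))
E
```

```text
shift mm [ 0.2 -0.7 22. ] yaw rad 0.0004 t 13.43 pos [558.8 194.1  64.5] [179.94  -0.   112.52]
[ 0.55888047  0.27547305 -0.59320378] 0.7210574965179946 57.574569806456566
wrist 10143 x [-27.7  42.8] y [-31.4  30.8] tilt [-0.0013 -0.0005] z@grasp 87.0 rect ((7.072286605834961, -1.017608642578125), (72.034423828125, 65.58967590332031), 0.09806154668331146)
scene 534 x [-117.8   40.1] y [-31.   32.6] tilt [0.0082 0.0059] z@grasp 87.9 rect ((-38.2288818359375, 0.37587738037109375), (66.80475616455078, 165.1699981689453), 87.33499908447266)
top 357 x [-116.5  -43.8] y [-30.4  31.4] tilt [ 0.0057 -0.0044] z@grasp 87.5 rect ((-79.1409912109375, 0.4963493347167969), (64.27116394042969, 76.5616226196289), 89.9339828491211)
```

View pics/b.png

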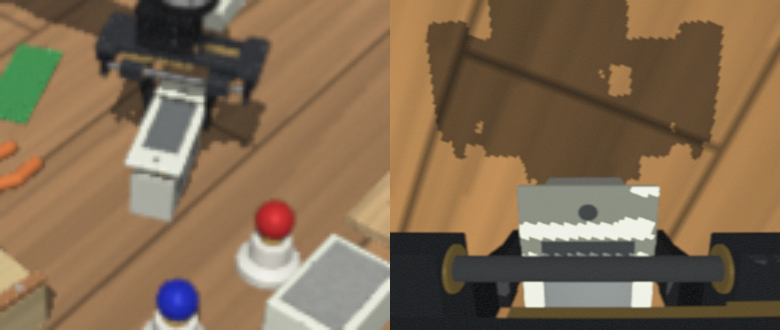

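The cover hovers level over the box, centred and square, about 22 mm above the rim. Lowering gently.

Emit:
step_arm:
  commands:
    - {"xyz": [0, -0.5, 8], "yaw": 0}
    - {"xyz": [0, -0.5, 14], "yaw": 0}
    - {"xyz": [0, -0.5, 18], "yaw": 0}
    - {"xyz": [0, -0.5, 20], "yaw": 0}
    - {"xyz": [0, -0.5, 21], "yaw": 0}
    - {"xyz": [0, -0.5, 21], "yaw": 0}
    - {"xyz": [0, -0.5, 21], "yaw": 0}

```text
time: 14.45
ee_pos: [0.558, 0.1936, 0.0433]
orientation: [180.0, 0.0, 112.5]
wrist_force: [-0.9, 0.6, 3.0]
width: 0.721
grip_force: 60.4
```

Emit:
step_arm:
  commands:
    - {"xyz": [0, 0, 0.5], "yaw": 0}
    - {"xyz": [0, 0, 0.5], "yaw": 0}
    - {"xyz": [0, 0, 0.5], "yaw": 0}

```text
time: 14.82
ee_pos: [0.558, 0.1936, 0.0432]
orientation: [180.0, 0.0, 112.5]
wrist_force: [-3.6, -1.3, 6.4]
width: 0.717
grip_force: 60.7
```

```bash
python3 - <<'E'
from h import *
go(558.2,194,42.5,112.5);print(get_obs()['wrist_force'])
for n in ('wrist','scene'): pose(n,(55,80),xr=(-140,60))
E
```

```text
shift mm [0.3 0.3 0.7] yaw rad 0.0003 t 14.82 pos [558.  193.6  43.2] [1.7999e+02 3.0000e-02 1.1252e+02]
[-3.62470981 -1.25320037  6.43440901]
wrist 10195 x [-27.6  42.8] y [-31.4  30.8] tilt [-0.0062 -0.0005] z@grasp 65.8 rect ((7.213397979736328, -0.8366737365722656), (65.82781982421875, 71.88365936279297), 89.68112182617188)
scene 521 x [-117.5   40. ] y [-30.5  32.7] tilt [0.0062 0.0009] z@grasp 66.6 rect ((-37.435733795166016, 0.7189369201660156), (65.60013580322266, 162.86285400390625), 88.44342041015625)
```

Contact is made (6 N up) and the cover is level at 65 mm. Releasing, then rising once the fingers are open.

Emit:
step_arm:
  commands:
    - {"xyz": [0, 0, 0], "yaw": 0}
    - {"xyz": [0, 0, 0], "yaw": 0}
    - {"xyz": [0, 0, 0], "yaw": 0}
    - {"xyz": [0, 0, 0], "yaw": 0}
    - {"xyz": [0, 0, 0], "yaw": 0}
    - {"xyz": [0, 0, 0], "yaw": 0}
  gripper: -1

```text
time: 15.68
ee_pos: [0.558, 0.1935, 0.0425]
orientation: [180.0, 0.0, 112.5]
wrist_force: [0.5, -0.8, 1.5]
width: 0.998
grip_force: 0.0
```

Emit:
step_arm:
  commands:
    - {"xyz": [0, 0, -5], "yaw": 0}
    - {"xyz": [0, 0, -20], "yaw": 0}
    - {"xyz": [0, 0, -50], "yaw": 0}
    - {"xyz": [0, 0, -90], "yaw": 0}
    - {"xyz": [0, 0, -130], "yaw": 0}
    - {"xyz": [-50, 0, -150], "yaw": 0}
    - {"xyz": [-100, 0, -150], "yaw": 0}
    - {"xyz": [-120, 0, -150], "yaw": 0}
    - {"xyz": [-120, 0, -150], "yaw": 0}
    - {"xyz": [-120, 0, -150], "yaw": 0}

```text
time: 16.92
ee_pos: [0.603, 0.0852, 0.1928]
orientation: [180.0, -0.1, 112.7]
wrist_force: [-0.3, 0.5, 0.6]
width: 0.999
grip_force: 0.0
```

```bash
python3 - <<'E'
from h import *
o=get_obs();print(o['time'],o['ee_pos'],o['width'])
a=np.radians(112.5);ey=np.array([np.cos(a),np.sin(a)]);ex=np.array([ey[1],-ey[0]])
for n in('wrist','scene','top'):
    p,d,c=grab(n);cv2.imwrite(f'pics/e_{n}.png',p);P=cloud(d,c)*1000;q=P[...,:2]-np.array([572.9,158.6]);x=q@ex;y=q@ey;Z=P[...,2]
    m=(abs(x)<50)&(abs(y)<100)&(Z>57)&(Z<80)
    A=np.c_[x[m],y[m],np.ones(m.sum())];s=np.linalg.lstsq(A,Z[m],rcond=None)[0]
    print(n,m.sum(),cv2.minAreaRect(np.c_[x[m],y[m]].astype(np.float32)),s.round(4))
s=cv2.imread('pics/e_scene.png')
cv2.imwrite('pics/e.png',cv2.resize(s[100:350,130:450],None,fx=2.3,fy=2.3))
E
```

```text
16.925 [0.60303677 0.08519619 0.19280382] 0.999206200982388
wrist 10703 ((-0.4676399230957031, 0.7628707885742188), (64.69091796875, 160.1859588623047), 0.008752399124205112) [6.00000e-04 0.00000e+00 6.57512e+01]
scene 545 ((0.5643157958984375, -0.634246826171875), (164.6976318359375, 65.27874755859375), 89.88035583496094) [-7.00000e-03  1.60000e-03  6.63077e+01]
top 575 ((0.4978294372558594, 22.534053802490234), (115.26426696777344, 64.31841278076172), 89.99911499023438) [-1.61000e-02  5.40000e-03  6.58833e+01]
```

View pics/e.png

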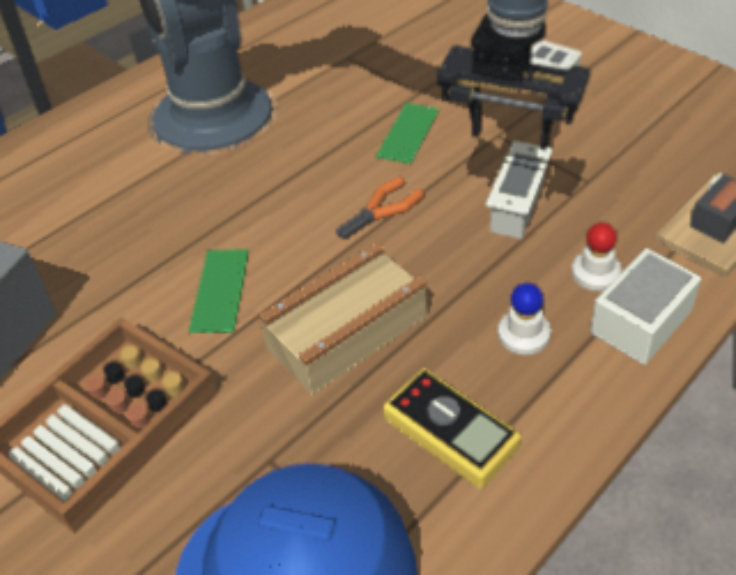

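The cover lies flat on the box, within 1 mm of centre and square. The bystanders look where they were, and the arm is clear.

```bash
python3 -c "
from cell import job
print(job.sign_off())"
```

```text
the job is handed in; nothing more can be done
None
```

The white cover lies flat on the junction box, measured within about 1 mm of centre and square, the bystanders look undisturbed, and the job was handed in after about 17 s of the 56 s allowed (no verdict was returned).

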